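Ram the stuck pucks home in their storage tube

TASK

The orange nylon pucks have stuck part-way down their clear storage tube. Take the red-handled ram rod out of its block and push the orange pucks straight down with it until they bottom out, keep pressing firmly for a moment, then let go of the rod, leaving it standing in that tube on top of the pucks.

Things in the scene. Friction and masses are not known exactly. Their poses are not given: they have to be found in the camera images.
- ramrod: Round ram rod, 160 mm long, about 0.1 kg, at the start upright in a loose 30 mm hole, 35 mm deep, in a dark wooden block 90 x 90 x 45 mm (hole floor 10 mm above the bench). Light wood shaft, 22 mm diameter, for the lower 95 mm, flat foot; red handle, 30 mm diameter, for the upper 65 mm. Origin: centre of the foot's end face; z runs up to the handle.
- tube: Fixed upright clear tube with orange bands at foot and rim, on a round dark wooden foot 100 mm wide. Inner diameter 44 mm, outer 55 mm at the bands; rim 110 mm, inner floor 12 mm above the bench. Origin: on its axis at bench level; z up. A like tube with white bands and white pucks already at the bottom stands near it, not listed.
- pucks: Three orange nylon pucks in the orange-banded tube, 40 mm diameter, 36 mm high in all, moving as one, only up and down. Origin: centre of the underside; z up. Stuck at first 25 to 40 mm above the tube's floor; slides under about 6 N, stays where left, stops hard on the floor (underside 12 mm, top 48 mm above the bench). A press of 10 to 20 N kept up for half a second is firm.
Things that resemble listed ones, but are neither listed nor needed, are in the scene too. What is shaped like the ramrod but green is not meant. Of the things that look like the tube, the smaller one is meant.

How it is judged:
By the outcome, as a careful person would: the job done as asked, in the order asked, and still so for the second after the job is handed in, with the robot touching nothing.
It also fails if it takes over 40 s, if anything falls off the work surface, if the arm or the gripper's body presses on something with over 40 N, if the wrist force passes 120 N, or if a joint passes its speed limit or range.

ROBOT

A 6-joint arm with a two-finger parallel gripper is mounted at the origin on the work surface. World frame = base frame: x ahead of the robot, y to its left, z up, the work surface at z = 0. Lengths are in m, angles in degrees, forces in N, time in s.
With the tool pointing down it reaches from about 0.4 to 0.825 m from the base axis. Payload 7 kg.
Tool frame: the origin (TCP) lies at the very end of the fingers, on their centre line; the grasp point (between the pads) lies 19 mm behind it (r.grasp_offset is the z of the grasp point in the tool frame, in m); z points along the fingers, y is the direction in which the jaws open and shut (so a half turn about z gives the same grasp; the last joint's range is limited). The gripper opens to 88 mm and grips with 3 to 60 N. Pads are 19 mm wide; open, the fingers measure 130 mm over their backs; the gripper's body (78 mm by 193 mm) begins 47 mm behind the grasp point.
Start: joints at [86.752, 20.546, 0.682, 0, -70.136, -16.507], TCP at [0.228, 0.635, 0.227] pointing down, gripper open.
Joint ranges: [-176.03, 176.03], [-82.01, 121.73], [-58.28, 71.71], [-173.87, 95.51], [-174.79, -0.11], [-173.66, 173.66]. Speed limits (degrees/s): [136.94, 136.94, 172.46, 180, 180, 180].

INTERFACE

Orientations are given as [roll, pitch, yaw] about the fixed x, y, z axes, in that order (R = Rz(yaw) Ry(pitch) Rx(roll)).
In Python, from plant import r gives the robot as it stands.
- The arm moves only by the tool carry_out, never from a script. Its argument "plan" is a list of rows, each a list of 6 numbers: the shift along the world's x, y, z in m, then the turn, a rotation vector about the world's x, y, z in rad. In form: [[tx, ty, tz, wx, wy, wz], ...]. A call has 1 to 12 rows; each row shifts and turns the pose as measured when the row begins; what a row does not reach is not made up. A row lasts 1/12 s, in which the tool goes at most 41.7 mm and 7.16 degrees, less where a joint would pass 70% of its speed; a pose out of reach is approached as far as the arm can. A call with a gripper value outside its range is refused whole. "fingers" is the closure, from -1 (fully open) to 1 (shut), set as the call begins (left out, the last holds). The fingers move at their own pace and stop on an object; "force" is the grip in N (left out, the last holds). Time passes only in rows, so rows that do not move let the fingers close. It gives the time, the measured TCP pose, the force and the opening at its end, in the units of the state.
- r.get_state(): the state, without advancing time (a new reading comes with each control period).
- r.capture(name): name is "side" or "top" or "wrist"; returns the picture (420x560x3 uint8, red, green, blue); there is no depth.
- r.camera_model(name): a dict with "fov_y" (degrees; the focal length in pixels is half the picture's height over the tangent of half this angle, whatever the lens; pixels are square), "cx", "cy" (the principal point, pixels), "k1" (the pictures are not rectified: a ray, as slopes to the right and down, at radius r is drawn at 1 + k1 r^2 times it, then the intrinsics apply), "R" (3x3) and "t" (3): a world point X has camera coordinates R X + t; the wrist camera has in their place "mount" (4x4, takes a point from camera to tool coordinates, whose origin is the TCP and whose axes are the flange's). Camera axes: x right, y down, z forward; pixel columns grow to the right and rows downward; lengths in m; the calibration is good to about 2 mm. A picture is of the moment at which its call begins: read the wrist's pose just before it. camera_model takes no time and is no camera call.
- r.close_job(): hands the job in, once; it reports no verdict.
The state is a dict: "time_s": time; "joints": joint angles; "qd": joint speeds; "joint_torque": joint torques, N m; "tcp_pos": TCP position; "eef_rot": TCP orientation; "contact_force": force on the tool from outside, world axes, zero at the start; "moment": the same for the moment, N m; "gripper_width": finger opening in m.
Only numpy, scipy, OpenCV 4.12 (cv2) and the standard library are available. Lean on these libraries where they do the work, as an engineer would, in place of code of your own. Each camera call takes 0.05 s, during which the arm holds its last target.

## Working session

There is one attempt and no reset: what is moved stays moved. The work goes in short steps, Python scripts to look and compute and a tool call to move; the robot and the scene stay as the last step left them, time stands still between calls to the robot, and variables do not carry over. Pictures are saved under pics/ and viewed, and the job is handed in when it is done.

Besides the shell and the picture viewer there is one more tool, called after ">>>" in YAML: its name, and indented under it one key for each argument. carry_out: Moves the arm, as the interface text tells. Its arguments: {"type":"object","properties":{"plan":{"type":"array"},"fingers":{"type":"number"},"force":{"type":"number"}},"required":["plan"]}

```bash
ls; mkdir -p pics
python3 - <<'E'
from plant import r
import cv2,json
print(r.get_state()); print(r.grasp_offset)
for n in("side","top","wrist"):
    cv2.imwrite(f"pics/{n}0.png",r.capture(n)[:,:,::-1]); print(n,r.camera_model(n))
E
```

```text
pics
{'time_s': 0.0, 'joints': array([ 8.67517320e+01,  2.05909303e+01,  6.33517746e-01, -1.95367966e-02,
       -7.01366618e+01, -1.65058612e+01]), 'qd': array([-0.05868509, -0.01933916,  0.07699603,  0.02461815,  0.01692148,
        0.05803663]), 'joint_torque': array([-8.50701781e-04, -5.82715201e+01,  2.93045032e+01,  6.99696243e+00,
        6.78741460e-03, -1.82759322e-04]), 'tcp_pos': array([0.22801422, 0.63479499, 0.22562829]), 'eef_rot': array([ 1.79904584e+02, -9.12127205e-03, -1.97607749e+01]), 'contact_force': array([-0.03208647, -0.18101166,  0.5148861 ]), 'moment': array([-0.0064612 , -0.03415509, -0.01623014]), 'gripper_width': 0.0878695536857629}
-0.0188
side {'fov_y': 55.3010696743286, 'cx': 281.5295788462561, 'cy': 212.15831289664013, 'k1': 0.004625606486592984, 'R': array([[ 0.99166884, -0.12872575,  0.00475416],
       [-0.08927793, -0.71344157, -0.69500402],
       [ 0.09285673,  0.68878938, -0.71899014]]), 't': array([-0.47808823,  0.06651742,  0.84723772])}
top {'fov_y': 57.59005368225246, 'cx': 280.3506898431646, 'cy': 208.6357532288058, 'k1': 0.023041518648602256, 'R': array([[-0.15645223, -0.98766716, -0.00602422],
       [-0.96543129,  0.1542117 , -0.21014562],
       [ 0.20848293, -0.02706178, -0.97765154]]), 't': array([0.05637047, 0.47395012, 0.69988226])}
wrist {'fov_y': 66.90659621133265, 'cx': 282.0498857939123, 'cy': 207.53112868207202, 'k1': -0.004582624839449649, 'mount': array([[-5.22560696e-04, -9.57762555e-01, -2.87559761e-01,
         7.80483995e-02],
       [ 9.99999647e-01, -6.89709256e-04,  4.79960014e-04,
         8.20100342e-04],
       [-6.58020357e-04, -2.87559408e-01,  9.57762577e-01,
        -1.57323374e-01],
       [ 0.00000000e+00,  0.00000000e+00,  0.00000000e+00,
         1.00000000e+00]])}
```

View pics/side0.png

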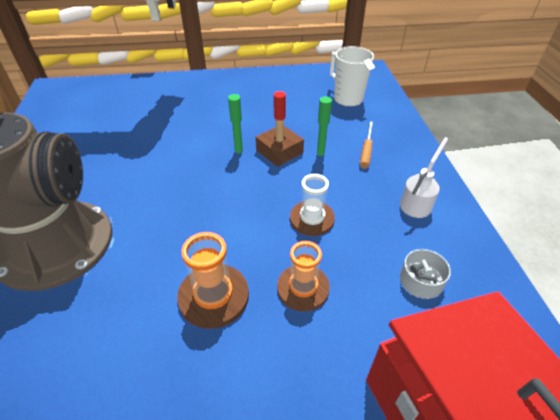

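View pics/top0.png

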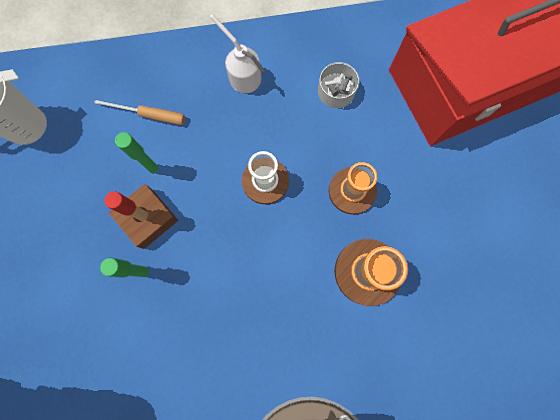

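View pics/wrist0.png

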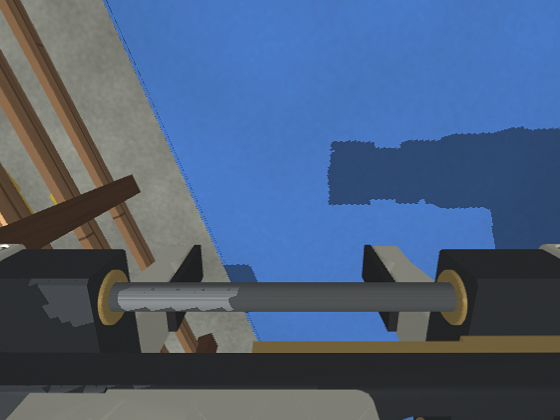

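In the side view the red rod is at (280,105) and in the top view at (120,203). The green rods at side (235,110) and (324,115) are not meant. There are two orange tubes: the small one at side (306,255) / top (362,178) and the large one at side (205,255) / top (385,268). The small one fits the description. I'll confirm both in enlarged crops.

Run:
```python
import cv2,numpy as np
s=cv2.imread("pics/side0.png");t=cv2.imread("pics/top0.png")
f=lambda im,x,y,w,h:cv2.resize(im[y:y+h,x:x+w],(400,300),interpolation=cv2.INTER_CUBIC)
a=np.vstack([np.hstack([f(s,255,233,100,75),f(t,320,145,100,75)]),np.hstack([f(s,230,85,100,75),f(t,95,180,100,75)])])
cv2.imwrite("pics/crop1.png",a)
```

```text
(no output)
```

View pics/crop1.png

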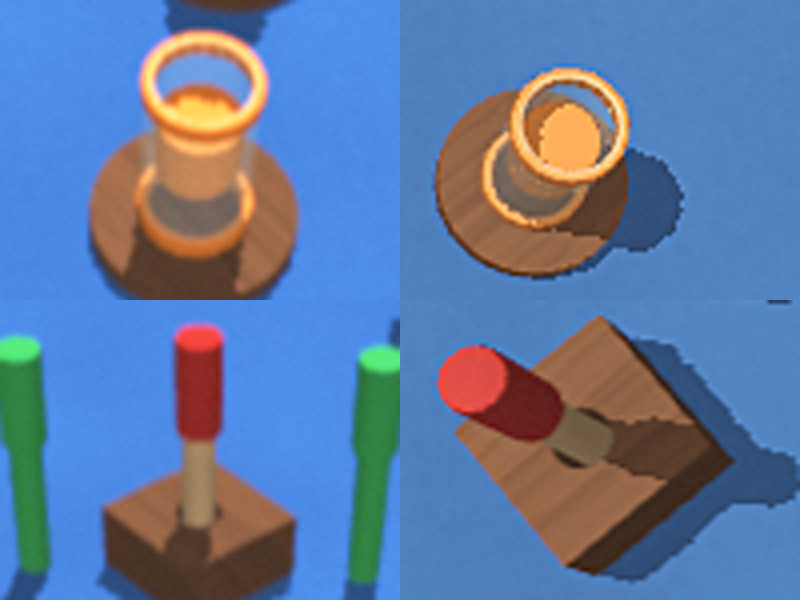

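```bash
cat > h.py <<'E'
from plant import r
import numpy as np,cv2
from scipy.spatial.transform import Rotation as Ro
from scipy.optimize import least_squares
def cam(n,st=None):
    m=r.camera_model(n); f=210/np.tan(np.radians(m['fov_y']/2))
    if 'mount' in m:
        T=np.eye(4);T[:3,:3]=Ro.from_euler('xyz',st['eef_rot'],degrees=True).as_matrix();T[:3,3]=st['tcp_pos']
        M=np.linalg.inv(T@m['mount']);R,t=M[:3,:3],M[:3,3]
    else:R,t=np.array(m['R']),np.array(m['t'])
    K=np.array([[f,0,m['cx']],[0,f,m['cy']],[0,0,1]]);return K,np.array([m['k1'],0,0,0,0.]),R,t
def proj(c,X):
    K,d,R,t=c;return cv2.projectPoints(np.atleast_2d(X).astype(float),cv2.Rodrigues(R)[0],t,K,d)[0][:,0]
def onz(c,uv,z):
    K,d,R,t=c;p=cv2.undistortPoints(np.array([[uv]],float),K,d)[0,0]
    v=R.T@np.array([p[0],p[1],1]);o=-R.T@t;return o+v*(z-o[2])/v[2]
def tri(cs,uvs):
    return least_squares(lambda X:np.concatenate([proj(c,X)[0]-u for c,u in zip(cs,uvs)]),[.5,.1,.1])
E
python3 - <<'E'
from h import *
s,t=cam('side'),cam('top')
for n,a,b,z in[('rim',(306,253),(362.5,176.75),.11),('rodtop',(279.75,94.25),(113,200),.17),('rod45',(279.5,140),(142.5,216),.045)]:
    q=tri((s,t),(a,b));print(n,q.x.round(4),q.fun.round(1),onz(s,a,z).round(4),onz(t,b,z).round(4))
E
```

```text
rim [ 0.5007 -0.1754  0.1092] [-0.5  0.2 -0.1 -0.5] [ 0.5015 -0.1757  0.11  ] [ 0.4995 -0.1752  0.11  ]
rodtop [0.5098 0.2551 0.1694] [-0.2  0.1 -0.  -0.1] [0.5101 0.2543 0.17  ] [0.5094 0.2548 0.17  ]
rod45 [0.5084 0.2535 0.0392] [-0.4  0.1 -0.1 -0.3] [0.5086 0.246  0.045 ] [0.5063 0.2515 0.045 ]
```

Run:
```python
from h import *
s,t=cam('side'),cam('top')
for n,a,b in[('gA',(234.5,98),(109,267)),('gB',(325,100),(123,139)),('white',(315,183),(263,163))]:
    q=tri((s,t),(a,b));print(n,q.x.round(4),q.fun.round(1))
```

```text
gA [0.4028 0.2742 0.156 ] [-0.2  0.1 -0.  -0.1]
gB [0.6177 0.2346 0.1597] [ 0.8 -0.4  0.1  0.6]
white [0.5527 0.001  0.1106] [ 1.  -0.4  0.2  0.9]
```

>>> carry_out:
  plan:
    - [0.0235,-0.0315,0.003,0,0,0.029]
    - [0.0235,-0.0315,0.003,0,0,0.029]
    - [0.0235,-0.0315,0.003,0,0,0.029]
    - [0.0235,-0.0315,0.003,0,0,0.029]
    - [0.0235,-0.0315,0.003,0,0,0.029]
    - [0.0235,-0.0315,0.003,0,0,0.029]
    - [0.0235,-0.0315,0.003,0,0,0.029]
    - [0.0235,-0.0315,0.003,0,0,0.029]
    - [0.0235,-0.0315,0.003,0,0,0.029]
    - [0.0235,-0.0315,0.003,0,0,0.029]
  fingers: -1

```text
time_s: 0.98
tcp_pos: [0.4641, 0.3093, 0.2513]
eef_rot: [179.5, 0.0, -1.8]
contact_force: [0.2, 0.8, 0.1]
gripper_width: 0.0877
```

>>> carry_out:
  plan:
    - [0.022,-0.027,0,0.005,0,0.03]
    - [0.021,-0.025,0,0,0,0]
    - [0,0,0,0,0,0]

```text
time_s: 1.23
tcp_pos: [0.511, 0.2492, 0.2521]
eef_rot: [179.8, -0.0, -0.1]
contact_force: [-0.2, 0.4, -0.6]
gripper_width: 0.0871
```

Run:
```python
from h import *
st=r.get_state();im=r.capture('wrist');cv2.imwrite('pics/w1.png',im[:,:,::-1]);c=cam('wrist',st)
print(st['tcp_pos'],st['eef_rot'],st['joints'])
print(proj(c,[[.509,.2545,.17],[.509,.2545,.045]]))
np.save('st1.npy',st,allow_pickle=True)
```

```text
[0.51104014 0.24918671 0.25209358] [ 1.79826491e+02 -3.54972508e-04 -6.68492826e-02] [ 45.79492457   9.69082907 -10.77374034   0.1291376  -69.65975212
  44.09320672]
[[273.84204895 217.03572387]
 [276.12994391 183.24567472]]
```

View pics/w1.png

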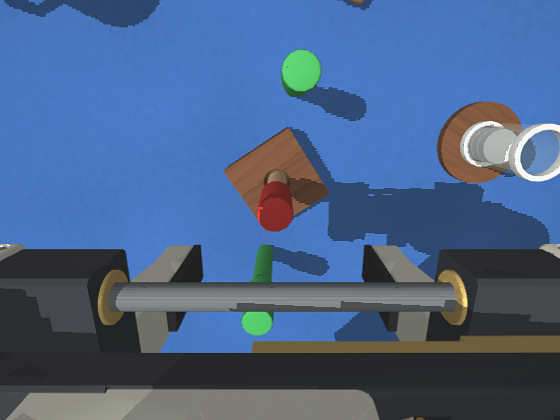

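The wrist view shows the red handle top at about (275,214) with the block beneath it. The green rods are well clear at (301,70) and (258,320).

Run:
```python
from h import *
st=np.load('st1.npy',allow_pickle=True).item();c=cam('wrist',st)
im=cv2.imread('pics/w1.png');h=cv2.cvtColor(im,cv2.COLOR_BGR2HSV)
m=((h[...,0]<6)|(h[...,0]>174))&(h[...,1]>150)&(h[...,2]>90)
m[:,:240]=0;m[:,310:]=0
ys,xs=np.nonzero(m);print(xs.min(),xs.max(),ys.min(),ys.max())
for y in range(180,236,4):
    q=np.nonzero(m[y])[0]; 
    if len(q):print(y,q.min(),q.max(),im[y,275])
for uv in[(275,214),(275.5,213)]:print(onz(c,uv,.17))
```

```text
256 292 181 230
184 266 284 [ 37  41 115]
188 263 288 [ 37  40 114]
192 262 289 [ 37  40 115]
196 261 290 [33 35 99]
200 260 291 [ 43  45 135]
204 259 290 [ 42  45 133]
208 258 291 [ 42  45 132]
212 257 292 [ 42  45 133]
216 257 291 [ 42  45 132]
220 258 290 [ 42  45 132]
224 261 288 [ 42  44 131]
228 265 283 [ 41  43 129]
[0.51152841 0.25356068 0.17      ]
[0.51235785 0.25315872 0.17      ]
```

>>> carry_out:
  plan:
    - [0,0.005,-0.03,0.003,0,0]
    - [0,0,-0.03,0,0,0]
    - [0,0,-0.03,0,0,0]
    - [0,0,-0.03,0,0,0]
    - [0,0,-0.014,0,0,0]
    - [0,0,0,0,0,0]

```text
time_s: 1.78
tcp_pos: [0.5091, 0.2573, 0.1149]
eef_rot: [-179.7, -0.2, -0.2]
contact_force: [0.6, 0.2, 0.3]
gripper_width: 0.0877
```

>>> carry_out:
  plan:
    - [0.0015,-0.003,0.001,-0.004,0.003,0.003]
    - [0,0,0,0,0,0]

```text
time_s: 1.95
tcp_pos: [0.5097, 0.2549, 0.1158]
eef_rot: [179.9, 0.1, 0.0]
contact_force: [0.1, 0.2, 0.5]
gripper_width: 0.0874
```

>>> carry_out:
  plan:
    - [0.001,-0.0005,0,0,0,0]
    - [0,0,0,0,0,0]
    - [0,0,0,0,0,0]
    - [0,0,0,0,0,0]
    - [0,0,0,0,0,0]
    - [0,0,0,0,0,0]
    - [0,0,0,0,0,0]
    - [0,0,0,0,0,0]
  fingers: 1
  force: 55

```text
time_s: 2.62
tcp_pos: [0.5134, 0.2573, 0.1222]
eef_rot: [-179.7, -0.4, 0.1]
contact_force: [-0.2, 0.1, -0.6]
gripper_width: 0.04
```

>>> carry_out:
  plan:
    - [-0.002,-0.0025,-0.006,-0.003,0.006,0]
    - [0,0,0,0,0,0]
    - [0,0,0,0,0,0]
    - [0,0,0,0,0,0]

```text
time_s: 2.95
tcp_pos: [0.5112, 0.2544, 0.1155]
eef_rot: [-179.9, -0.0, 0.1]
contact_force: [-0.2, 1.6, 3.6]
gripper_width: 0.0289
```

>>> carry_out:
  plan:
    - [0,0,0,0,0,0]
    - [0,0,0.015,0,0,0]
    - [0,0,0.025,0,0,0]
    - [0,0,0.025,0,0,0]
    - [0,0,0.025,0,0,0]
    - [0,0,0.025,0,0,0]
    - [0,0,0.025,0,0,0]
    - [0,0,0.01,0,0,0]

```text
time_s: 3.62
tcp_pos: [0.5067, 0.2509, 0.2654]
eef_rot: [179.6, 0.6, 0.0]
contact_force: [0.8, 1.3, -0.4]
gripper_width: 0.0297
```

Run:
```python
from h import *
st=r.get_state();print(st['tcp_pos'],st['eef_rot'],st['contact_force'],st['gripper_width'])
a=r.capture('side');b=r.capture('top');cv2.imwrite('pics/s2.png',a[:,:,::-1]);cv2.imwrite('pics/t2.png',b[:,:,::-1])
f=lambda im,x,y,w,h:cv2.resize(im[y:y+h,x:x+w,::-1],(400,450),interpolation=cv2.INTER_CUBIC)
cv2.imwrite('pics/st2.png',np.hstack([f(a,200,10,160,180),f(b,50,130,160,180)]))
```

```text
[0.50666646 0.2508521  0.26538313] [1.79640364e+02 6.47668209e-01 4.47036422e-04] [ 0.84446373  1.32666235 -0.40877743] 0.029689474305115496
```

View pics/st2.png

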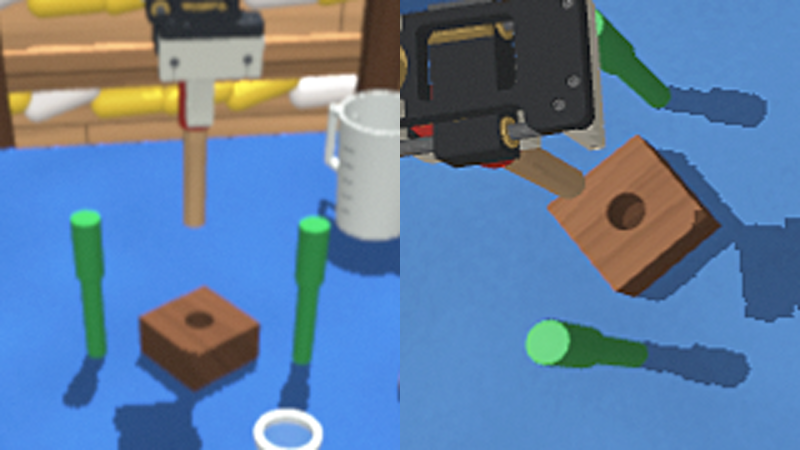

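The rod is out of its block and upright in the jaws. I'll carry it over to the orange tube next.

>>> carry_out:
  plan:
    - [0,-0.03,0,0.004,-0.005,0]
    - [0,-0.036,0,0.002,-0.003,0]
    - [0,-0.036,0,0,0,0]
    - [0,-0.036,0,0,0,0]
    - [0,-0.036,0,0,0,0]
    - [0,-0.036,0,0,0,0]
    - [0,-0.036,0,0,0,0]
    - [0,-0.036,0,0,0,0]
    - [0,-0.036,0,0,0,0]
    - [0,-0.036,0,0,0,0]
    - [0,-0.03,0,0,0,0]
    - [0,0,0,0,0,0]

```text
time_s: 4.72
tcp_pos: [0.4924, -0.1478, 0.2394]
eef_rot: [179.8, 1.9, 0.2]
contact_force: [0.3, 0.4, -1.9]
gripper_width: 0.0289
```

>>> carry_out:
  plan:
    - [0.008,-0.018,0.012,0.003,-0.033,-0.003]
    - [0,-0.01,0,0,0,0]

```text
time_s: 4.88
tcp_pos: [0.4982, -0.1773, 0.2469]
eef_rot: [-179.9, 0.4, -0.1]
contact_force: [1.5, 0.0, -1.0]
gripper_width: 0.0294
```

Run:
```python
from h import *
st=r.get_state();print(st['tcp_pos'],st['eef_rot'],st['contact_force'],st['gripper_width'],st['joints'])
a=r.capture('side');b=r.capture('top');cv2.imwrite('pics/s3.png',a[:,:,::-1]);cv2.imwrite('pics/t3.png',b[:,:,::-1])
f=lambda im,x,y,w,h:cv2.resize(im[y:y+h,x:x+w,::-1],(400,450),interpolation=cv2.INTER_CUBIC)
cv2.imwrite('pics/st3.png',np.hstack([f(a,240,150,160,180),f(b,290,90,160,180)]))
```

```text
[ 0.49824038 -0.17734084  0.24691188] [-1.79932629e+02  3.94463837e-01 -1.00334462e-01] [ 1.54354446  0.04809115 -0.95120968] 0.029412490494281206 [ 1.61096459e+00  6.21250838e+00 -1.55200341e+01 -8.49450244e-02
 -6.86597549e+01  8.83196519e+01]
```

View pics/st3.png

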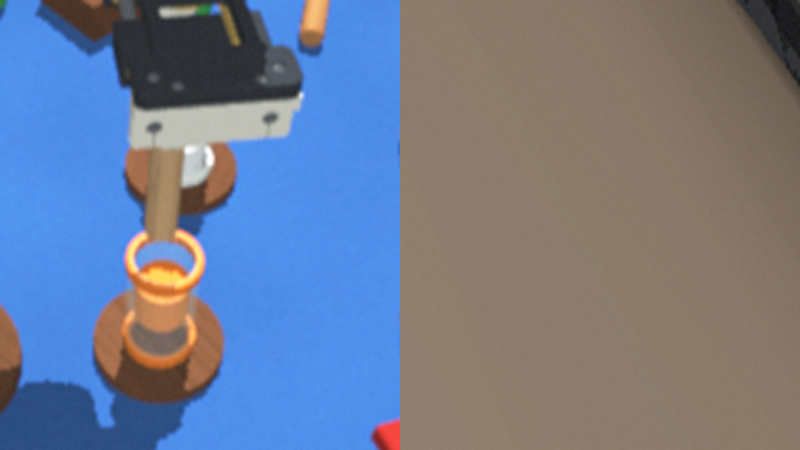

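Run:
```python
from h import *
s=cam('side');print(proj(s,[[.4985,-.1773,.1414],[.5005,-.1754,.11],[.4985,-.1773,.1875]]))
im=cv2.imread('pics/s3.png');cv2.imwrite('pics/s3z.png',cv2.resize(im[195:305,255:355],(700,600)[:2],interpolation=cv2.INTER_CUBIC))
```

```text
[[305.32291146 242.22287362]
 [305.41628064 252.90270106]
 [306.69924895 223.61335696]]
```

View pics/s3z.png

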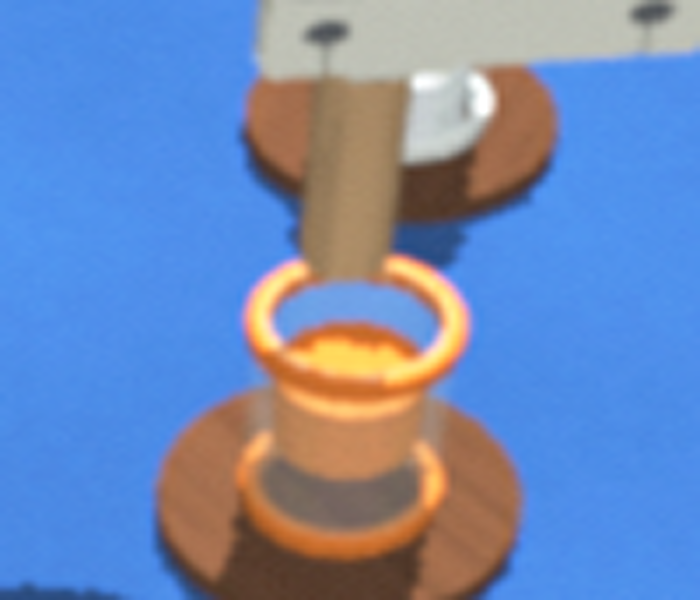

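The foot sits over the rim opening. It is about 1–2 mm off toward -x and vertical within measurement. I'll correct that and lower it.

>>> carry_out:
  plan:
    - [0.004,0.002,-0.008,-0.001,-0.007,0.002]
    - [0,0,-0.015,0,0,0]
    - [0,0,-0.012,0,0,0]

```text
time_s: 5.23
tcp_pos: [0.5, -0.173, 0.2071]
eef_rot: [-179.9, 0.4, -0.1]
contact_force: [0.2, 0.3, -1.1]
gripper_width: 0.0292
```

>>> carry_out:
  plan:
    - [0.002,-0.002,-0.01,-0.001,-0.007,0.002]
    - [0,0,-0.006,0,0,0]
    - [0,0,-0.005,0,0,0]

```text
time_s: 5.48
tcp_pos: [0.5004, -0.1728, 0.1813]
eef_rot: [-179.9, 0.3, 0.1]
contact_force: [-0.0, -2.3, 5.8]
gripper_width: 0.0291
```

>>> carry_out:
  plan:
    - [0.001,-0.002,-0.005,-0.001,-0.005,0]
    - [0,0,-0.005,0,0,0]
    - [0,0,-0.005,0,0,0]

```text
time_s: 5.73
tcp_pos: [0.5013, -0.1736, 0.1661]
eef_rot: [180.0, 0.1, 0.2]
contact_force: [-1.4, -1.9, 5.3]
gripper_width: 0.0289
```

>>> carry_out:
  plan:
    - [0,-0.001,-0.005,0,-0.001,0]
    - [0,0,-0.004,0,0,0]

```text
time_s: 5.9
tcp_pos: [0.5012, -0.1738, 0.1571]
eef_rot: [180.0, 0.1, 0.3]
contact_force: [-0.8, -0.8, 4.7]
gripper_width: 0.0293
```

>>> carry_out:
  plan:
    - [0,-0.001,-0.003,0,0,0]
    - [0,0,-0.002,0,0,0]

```text
time_s: 6.07
tcp_pos: [0.502, -0.1743, 0.1532]
eef_rot: [179.9, -0.0, 0.4]
contact_force: [-5.7, 4.3, 25.8]
gripper_width: 0.0289
```

>>> carry_out:
  plan:
    - [0,0,-0.001,0,0,0]

```text
time_s: 6.15
tcp_pos: [0.502, -0.1742, 0.1533]
eef_rot: [179.9, -0.0, 0.4]
contact_force: [-5.0, 2.0, 14.9]
gripper_width: 0.0293
```

>>> carry_out:
  plan:
    - [0,0,-0.001,0,0,0]
    - [0,0,-0.001,0,0,0]
    - [0,0,-0.001,0,0,0]

```text
time_s: 6.4
tcp_pos: [0.5017, -0.1739, 0.1533]
eef_rot: [179.9, -0.0, 0.5]
contact_force: [-2.7, 1.2, 11.7]
gripper_width: 0.029
```

>>> carry_out:
  plan:
    - [0,0,-0.001,0,0,0]
    - [0,0,-0.001,0,0,0]
    - [0,0,-0.001,0,0,0]

```text
time_s: 6.65
tcp_pos: [0.5016, -0.1738, 0.1533]
eef_rot: [179.8, -0.1, 0.5]
contact_force: [-3.4, 1.6, 11.0]
gripper_width: 0.0293
```

>>> carry_out:
  plan:
    - [0,0,-0.001,0,0,0]
    - [0,0,-0.001,0,0,0]
    - [0,0,-0.001,0,0,0]

```text
time_s: 6.9
tcp_pos: [0.5016, -0.1737, 0.1533]
eef_rot: [179.7, -0.1, 0.6]
contact_force: [-3.3, 1.5, 12.8]
gripper_width: 0.0293
```

>>> carry_out:
  plan:
    - [0,0,-0.0014,0.003,0.001,-0.005]
    - [0,0,-0.0014,0,0,0]
    - [0,0,-0.0014,0,0,0]
    - [0,0,-0.0014,0,0,0]

```text
time_s: 7.23
tcp_pos: [0.5018, -0.174, 0.1533]
eef_rot: [179.8, -0.2, 0.5]
contact_force: [-6.2, 2.6, 16.1]
gripper_width: 0.0294
```

>>> carry_out:
  plan:
    - [0,0,-0.0014,0,0,0]
    - [0,0,-0.0014,0,0,0]
    - [0,0,-0.0014,0,0,0]
    - [0,0,-0.0014,0,0,0]

```text
time_s: 7.57
tcp_pos: [0.5016, -0.1737, 0.1533]
eef_rot: [179.7, -0.2, 0.6]
contact_force: [-4.2, 3.5, 14.6]
gripper_width: 0.0292
```

Run:
```python
from h import *
a=r.capture('side');im=a[:,:,::-1];st=r.get_state();print(st['contact_force'],st['tcp_pos'],st['eef_rot'])
cv2.imwrite('pics/s4z.png',cv2.resize(im[195:315,235:395],(800,600),interpolation=cv2.INTER_CUBIC))
```

```text
[-4.88027557  1.9240848  14.56220832] [ 0.50161289 -0.17374765  0.15329501] [179.67617952  -0.24506486   0.58551951]
```

View pics/s4z.png

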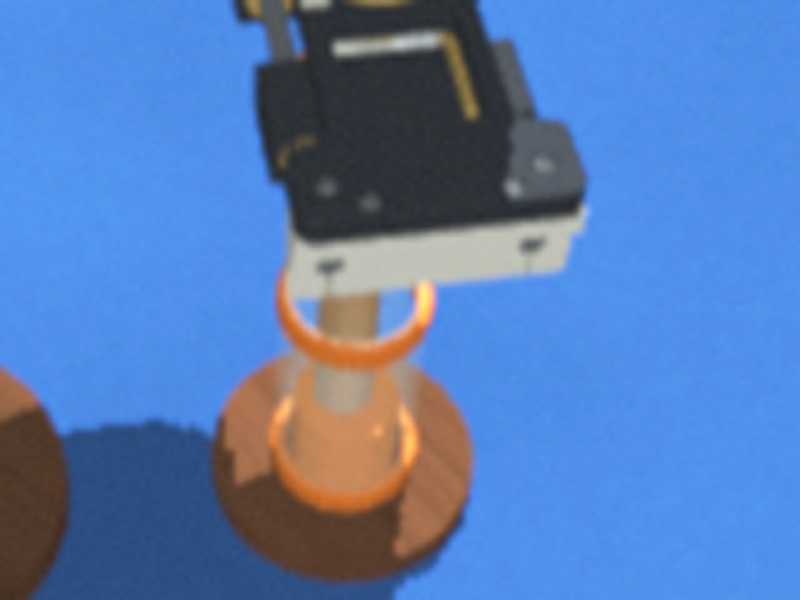

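The pucks are seated: no gap is left under the orange stack, and the rod foot sits at crop (345,405) on top of it. The press held at about 11–16 N for over a second. Next I'll release the load and open the jaws.

>>> carry_out:
  plan:
    - [0,0,0,0.004,0.003,0]
    - [0,0,0,0,0,0]
    - [0,0,0,0,0,0]

```text
time_s: 7.87
tcp_pos: [0.5014, -0.1731, 0.1534]
eef_rot: [179.9, -0.1, 0.6]
contact_force: [-0.7, 0.0, 2.0]
gripper_width: 0.0292
```

>>> carry_out:
  plan:
    - [0,0,0,0,0,0]
    - [0,0,0,0,0,0]
    - [0,0,0,0,0,0]
    - [0,0,0,0,0,0]
  fingers: -1

```text
time_s: 8.2
tcp_pos: [0.5012, -0.1729, 0.1523]
eef_rot: [180.0, -0.0, 0.6]
contact_force: [-0.1, -0.3, -0.6]
gripper_width: 0.0506
```

>>> carry_out:
  plan:
    - [0,0,0.001,0,0,0]
    - [0,0,0.001,0,0,0]
    - [0,0,0.001,0,0,0]
    - [0,0,0.001,0,0,0]
    - [0,0,0.001,0,0,0]
    - [0,0,0.001,0,0,0]

```text
time_s: 8.7
tcp_pos: [0.501, -0.1728, 0.1582]
eef_rot: [180.0, 0.0, 0.6]
contact_force: [-0.8, 0.2, -0.4]
gripper_width: 0.0862
```

>>> carry_out:
  plan:
    - [0,0,0.02,0,0,0]
    - [0,0,0.025,0,0,0]
    - [0,0,0.025,0,0,0]

```text
time_s: 8.95
tcp_pos: [0.4972, -0.1724, 0.225]
eef_rot: [-180.0, 0.7, 0.5]
contact_force: [1.0, 0.2, 0.2]
gripper_width: 0.0873
```

>>> carry_out:
  plan:
    - [0,0,0.025,0,0,0]
    - [0,0,0.025,0,0,0]
    - [0,0,0.025,0,0,0]
    - [0,0,0,0,0,0]

```text
time_s: 9.28
tcp_pos: [0.4981, -0.173, 0.3092]
eef_rot: [179.9, 0.3, 0.5]
contact_force: [1.0, 0.3, 0.2]
gripper_width: 0.0876
```

Run:
```python
from h import *
st=r.get_state();print(st['contact_force'],st['tcp_pos'])
a=r.capture('side');b=r.capture('wrist')
print(proj(cam('side'),[[.5005,-.1754,.208]]))
cv2.imwrite('pics/f.png',np.hstack([cv2.resize(a[140:320,220:400,::-1],(400,400),interpolation=cv2.INTER_CUBIC),cv2.resize(b[:,:,::-1],(400,300))[:, :].copy() if 0 else cv2.copyMakeBorder(cv2.resize(b[:,:,::-1],(400,300)),0,100,0,0,0)]))
```

```text
[0.97590477 0.34592915 0.18365477] [ 0.49808467 -0.17300523  0.30915545]
[[308.41479038 213.70845038]]
```

View pics/f.png

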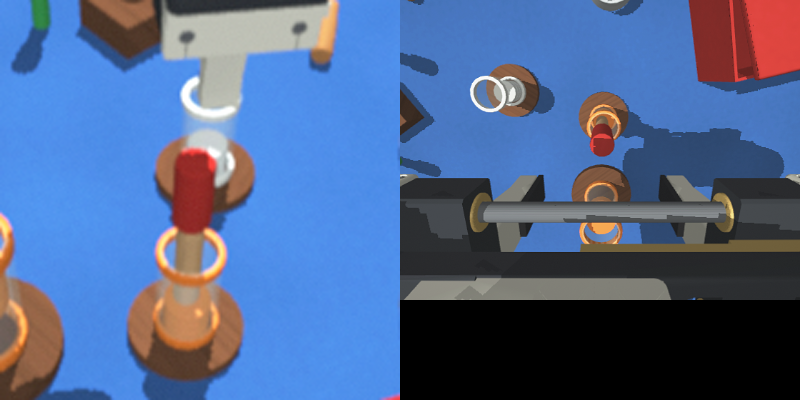

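The rod stands upright at side crop (187,240) on the seated pucks. The gripper is about 10 cm above it and touching nothing.

```bash
python3 -c "
from plant import r
print(r.close_job())"
```

```text
the job is handed in; nothing more can be done
None
```

The orange pucks are at the bottom of the smaller orange-banded tube, and the red-handled rod is standing upright on top of them. I handed the job in at about 9.4 s of the 40 s allowed; no verdict was reported.

- **Push:** I lifted the rod out of its block and lowered it into the tube. Resistance was about 5–6 N while the pucks slid, and they stopped hard when the rod's foot reached about 48 mm above the bench, the height given for seated pucks.
- **Press:** I then held roughly 11–16 N for more than a second. The first contact at the bottom briefly read about 26 N, above the 10–20 N firm range but well below the force limits.
- **Release:** I eased the load to about 2 N before opening the jaws, then backed straight up. The last side and wrist pictures show no gap beneath the pucks and the rod clear of the gripper. The contact force then read 1 N or less.

Two small things disagreed. The arm drifted a few millimetres between rows, which I corrected as I went, and my position estimates for the tube and rod differed by 1–2 mm between cameras. Both were well within the tube's clearance.

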